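# Vend two goods from the laundry counter dispenser

## Robot

A 6-joint arm with a two-finger parallel gripper is mounted at the origin on the work surface. World frame = base frame: x ahead of the robot, y to its left, z up, the work surface at z = 0. Lengths are in m, angles in rad, forces in N, time in s.
With the tool pointing down it reaches from about 0.35 to 0.925 m from the base axis. Payload 6.4 kg.
Tool frame: the origin (TCP) lies at the very end of the fingers, on their centre line; the grasp point (between the pads) lies 19 mm behind it (robot.hold_point_z is the distance from the TCP to the grasp point, in m); z points along the fingers, y is the direction in which the jaws open and shut (so a half turn about z gives the same grasp; the last joint's range is limited). The gripper opens to 85 mm and grips with 20 to 120 N. Pads are 22 mm wide; open, the fingers measure 114 mm over their backs; the gripper's body (76 mm by 85 mm) begins 54 mm behind the grasp point. The pads swing forward as they close: fully open they stand 13 mm farther back than shut.
Start: joints at [1.17, 0.245, 1.558, -0, 1.339, -0.174], TCP at [0.146, 0.633, 0.231] pointing down, gripper open.
Joint ranges: [-3.13, 3.13], [-1.02, 2.26], [0.13, 2.54], [-0.95, 4.09], [0.21, 2.88], [-2.74, 2.74]. Speed limits (rad/s): [2.57, 2.57, 3.14, 3.14, 3.14, 3.14].

## Interface

Orientations are given as a unit quaternion [w, x, y, z].
In Python, from cell import telemetry, vision, robot gives the robot as it stands. The module is installed in compiled form; this text tells all that it offers.
- The arm moves only by the tool jog_arm, never from a script. Its arguments are lists of equal length, an entry for each row: "rotation": the turn, a rotation vector about the world's x, y, z in degrees, a list of three; "travel": the shift along the world's x, y, z in mm, a list of three; "fingers": the gripper command: -1 is fully open, 1 is shut, values between are in proportion. In form: {"rotation": [[rx, ry, rz], ...], "travel": [[x, y, z], ...], "fingers": [fingers, ...]}. A call has 1 to 20 rows; each row is the pose to reach, as a shift and turn from the pose measured when the call began; what a row does not reach only later rows make up. A row lasts 1/12 s, in which the tool goes at most 41.7 mm and 7.16 degrees, less where a joint would pass 70% of its speed; a pose out of reach is approached as far as the arm can. A call with a gripper value outside its range is refused whole. The fingers move at their own pace and stop on an object; the grip force is fixed at half the most. Time passes only in rows, so rows that repeat a pose let the fingers close. It gives the time, the measured TCP pose, the force and the opening at its end, in the units of the state.
- telemetry.get_obs(): the state, without advancing time (a new reading comes with each control period).
- vision.capture(name): name is "scene" or "top" or "wrist"; returns (picture, depth): 420x560x3 uint8, blue, green, red; 420x560 float32, m along the optical axis (not along the pixel's ray), 0 where there is no reading.
- vision.calibration(name): a dict with "intrinsics" (3x3 intrinsics, pixels), "position" and "rotation" of the camera in the world. Camera axes: x right, y up, looking along -z (the intrinsics and any distortion apply to the point x, -y, -z); pixel columns grow to the right and rows downward; lengths in m; the calibration is good to about 2 mm. A picture is of the moment at which its call begins: read the wrist's pose just before it. calibration takes no time and is no camera call; for the wrist camera it gives the pose at the moment of the call.
- robot.hand_in(): hands the job in, once; it reports no verdict.
The state is a dict: "time_s": time; "qpos": joint angles; "dq": joint speeds; "joint_efforts": joint torques, N m; "tcp_pos": TCP position; "eef_rot": TCP orientation; "ft_force": force on the tool from outside, world axes, zero at the start; "wrist_torque": the same for the moment, N m; "opening": finger opening in m.
Only numpy, scipy, OpenCV 4.12 (cv2) and the standard library are available. Lean on these libraries where they do the work, as an engineer would, in place of code of your own. Each camera call takes 0.05 s, during which the arm holds its last target. There are 200 camera calls.

## Task

At the launderette's counter dispenser, press down the lever of the lane that holds the thick carton so that its gate lifts and the carton slides down into the tray; then do the same for the round tin. Let both levers come back up so that all gates are shut, and leave the thin carton in its lane. Work the levers only: do not touch the goods themselves, and leave everything else on the counter where it stands.

Things in the scene. Friction and masses are not known exactly. Their poses are not given: they have to be found in the camera images.
- dispenser: Fixed white counter dispenser, 350 mm wide (y), x -100 to 270, 145 high. Origin under it on the counter, z up, +x down its lanes. Three open steel lanes, centres y = 105, 0, -105, slope 30 deg down to +x, each stopped by a metal gate at x = 65. They end in one open tray, x 148 to 265, floor z = 14, walls 50 high. Lever pivot along y at x = -60, z = 137; press plates overhang the -x side.
- lever_left (a joint): Rocking lever of the left (y = +105) lane, rad: 0 = gate shut (rest), 0.4 = gate fully lifted (stop). Sprung shut: pressing its plate takes about 2 to 4 N, and it comes back by itself when let go.
- paddle_left (a point): Top centre of the press plate of the left (y = +105) lane's lever: ribbed steel, 50 mm along x, 60 along y, 8 thick, in line with its lane, at x = -180 in the dispenser's frame, 141 mm above the counter at rest. It moves with the lever, 120 mm from the pivot: fully pressed it is 47 mm lower and 10 mm further along +x. Nothing stands under it.
- lever_mid (a joint): Rocking lever of the middle (y = 0) lane, rad: 0 = gate shut (rest), 0.4 = gate fully lifted (stop). Sprung shut: pressing its plate takes about 2 to 4 N, and it comes back by itself when let go.
- paddle_mid (a point): Top centre of the press plate of the middle (y = 0) lane's lever: ribbed steel, 50 mm along x, 60 along y, 8 thick, in line with its lane, at x = -180 in the dispenser's frame, 141 mm above the counter at rest. It moves with the lever, 120 mm from the pivot: fully pressed it is 47 mm lower and 10 mm further along +x. Nothing stands under it.
- lever_right (a joint): Rocking lever of the right (y = -105) lane, rad: 0 = gate shut (rest), 0.4 = gate fully lifted (stop). Sprung shut: pressing its plate takes about 2 to 4 N, and it comes back by itself when let go.
- paddle_right (a point): Top centre of the press plate of the right (y = -105) lane's lever: ribbed steel, 50 mm along x, 60 along y, 8 thick, in line with its lane, at x = -180 in the dispenser's frame, 141 mm above the counter at rest. It moves with the lever, 120 mm from the pivot: fully pressed it is 47 mm lower and 10 mm further along +x. Nothing stands under it.
- thick_carton_center (a point): Centre of the thick cardboard carton, 56 x 50 x 45 mm, that starts in one of the three lanes resting against its gate (any lane), about x = 50, z = 97 in the dispenser's frame; its z is square to the lane.
- round_tin_center (a point): Centre of the round metal tin, 56 mm across and 30 mm high, likewise in one of the lanes, about x = 46, z = 91.
- thin_carton_center (a point): Centre of the thin, narrow cardboard carton, 56 x 34 x 16 mm, likewise in one of the lanes, about x = 42, z = 85.
- softener_bottle: Loose white bottle, 64 mm across, 170 mm high, standing left (+y) of the dispenser. A bystander; origin at its underside.
- spare_carton: Loose upright carton 70 x 50 x 90 mm, standing right (-y) of the dispenser, near the press plates. A bystander; origin at its underside.
- scent_jar: Loose greyish clear jar with a metal lid, 60 mm across, 75 mm high, right of the dispenser. A bystander; origin at its underside.
- coin_dish: Loose grey dish 100 x 80 x 22 mm, left of the dispenser, near the press plates. A bystander; origin at its underside.
- card_stack: Loose white stack, 55 x 85 x 18 mm, right of the dispenser. A bystander; origin at its underside.
- scoop_cup: Loose white cup 72 mm across, 70 mm high, left of the dispenser. A bystander; origin at its underside.
- thick_carton: The body of the thick carton; origin at the centre of its underside.
- round_tin: The body of the round tin; origin at the centre of its underside.
- thin_carton: The body of the thin carton; origin at the centre of its underside.
Mind the look-alikes: they are no part of the job. Leave any blue, pink or yellow look-alike of the round_tin alone.

How it is judged:
By the outcome, as a careful person would: the job done as asked, in the order asked, and still so for the second after the job is handed in, with the robot touching nothing.
It also fails if it takes over 38 s, if anything falls off the work surface, if the arm or the gripper's body presses on something with over 40 N, if the wrist force passes 120 N, or if a joint passes its speed limit or range.

## Working session

There is one attempt and no reset: what is moved stays moved. The work goes in short steps, Python scripts to look and compute and a tool call to move; the robot and the scene stay as the last step left them, time stands still between calls to the robot, and variables do not carry over. Pictures are saved under pics/ and viewed, about 8 in all and at most 12, crops included, and the job is handed in when it is done.

Besides the shell and the picture viewer there is one more tool, called after "Emit:" by a JSON object that holds its "name" and its "arguments". jog_arm: Moves the arm, as the interface text tells. Its arguments: {"type":"object","properties":{"rotation":{"type":"array"},"travel":{"type":"array"},"fingers":{"type":"array"}},"required":["rotation","travel","fingers"]}

```bash
mkdir -p pics
cat > h.py <<'E'
import numpy as np, cv2
from cell import telemetry, vision, robot
def snap(n,f):
    p,d=vision.capture(n); c=vision.calibration(n)
    cv2.imwrite(f'pics/{f}.png',p); np.savez(f'pics/{f}.npz',p=p,d=d,K=c['intrinsics'],t=c['position'],R=c['rotation']); return p,d
def pt(f,u,v):
    z=np.load(f'pics/{f}.npz'); w=z['d'][v-1:v+2,u-1:u+2]; d=np.median(w[w>0]) if (w>0).any() else 0
    K=z['K']; r=np.array([(u-K[0,2])/K[0,0]*d,-(v-K[1,2])/K[1,1]*d,-d]); return np.round(z['R']@r+z['t'],4)
def cloud(f):
    z=np.load(f'pics/{f}.npz'); d=z['d'];K=z['K']; v,u=np.indices(d.shape)
    P=np.stack([(u-K[0,2])/K[0,0]*d,-(v-K[1,2])/K[1,1]*d,-d],-1)@z['R'].T+z['t']; P[d==0]=np.nan; return P
E
python3 - <<'E'
from h import *
snap('top','top0'); snap('scene','sc0')
print(vision.calibration('top')); print(telemetry.get_obs())
a=cv2.imread('pics/top0.png');b=cv2.imread('pics/sc0.png')
E
```

```text
{'intrinsics': array([[421.42308357,   0.        , 279.80991146],
       [  0.        , 421.42308357, 206.95263709],
       [  0.        ,   0.        ,   1.        ]]), 'position': array([0.38342936, 0.07452351, 1.11912197]), 'rotation': array([ 0.71739986,  0.0744856 , -0.07603165, -0.68848277])}
{'time_s': 0.1, 'qpos': array([ 1.16992387e+00,  2.45733108e-01,  1.55889886e+00,  2.33086686e-05,
        1.33869093e+00, -1.74092003e-01]), 'dq': array([-0.00133904,  0.00014066, -0.00226176,  0.00169602,  0.00162412,
       -0.00331809]), 'joint_efforts': array([-1.63939317e-04, -4.30674720e+01, -3.27125716e+01, -1.14457944e-04,
        2.88402560e-03,  3.95213249e-05]), 'tcp_pos': array([0.14593258, 0.6328938 , 0.230294  ]), 'eef_rot': array([-2.56170882e-04,  1.13150033e-01,  9.93577537e-01, -8.26406957e-04]), 'ft_force': array([ 0.22424652, -0.21623417,  0.02428615]), 'wrist_torque': array([0.02891648, 0.02036201, 0.04046017]), 'opening': 0.08527090354101476}
```

View pics/top0.png

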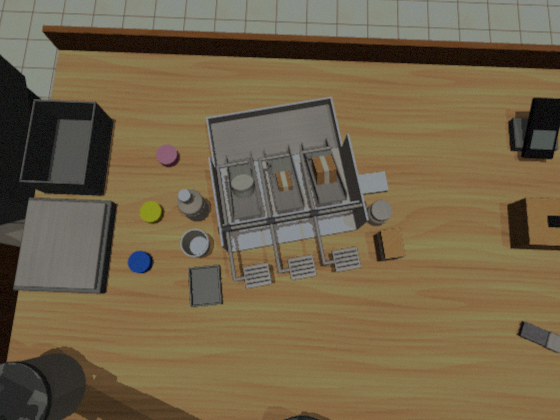

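View pics/sc0.png

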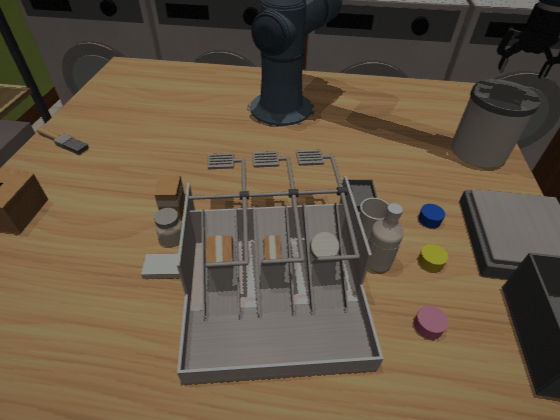

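The top view shows, left to right (+y to -y), the tin at (242,182), a carton at (284,180) and a larger carton at (322,168). The press plates are at (257,275), (302,267) and (346,260). Next I'll measure heights and zoom in to tell thick from thin.

```bash
sed -i "s/R=c\['rotation'\]/R=Rotation.from_quat(np.roll(c['rotation'],-1)).as_matrix()/; s/^import numpy as np, cv2/import numpy as np, cv2\nfrom scipy.spatial.transform import Rotation/" h.py
python3 - <<'E'
from h import *
p=snap('top','top1')[0]; snap('scene','sc1')
cv2.imwrite('pics/crop.png',cv2.resize(p[90:310,180:420],None,fx=2.5,fy=2.5,interpolation=cv2.INTER_CUBIC))
for n,u,v in [('pl',257,275),('pm',302,267),('pr',346,260),('tin',242,183),('mid',284,181),('right',322,166),('table',330,320),('spare',391,243),('dish',205,285),('jar',380,212),('cup',196,243)]: print(n,pt('top1',u,v))
P=cloud('top1'); z=P[...,2]
# plate pixels by height 
for n,u,v in [('pl',257,275),('pm',302,267),('pr',346,260)]:
    w=P[v-16:v+17,u-18:u+19].reshape(-1,3); w=w[(w[:,2]>.12)&(w[:,2]<.16)]; print(n,len(w),w.min(0),w.max(0),w.mean(0))
for n,u,v in [('tin',320,245),('mid',272,247),('right',218,249)]: print('scene',n,pt('sc1',u,v))
E
```

```text
pl [0.4334 0.1225 0.1422]
pm [0.4559 0.0199 0.1414]
pr [ 0.4762 -0.0814  0.141 ]
tin [0.6601 0.1734 0.1049]
mid [0.6722 0.069  0.096 ]
right [ 0.708  -0.0236  0.1199]
table [ 0.3342 -0.0637  0.0012]
spare [ 0.527  -0.1996  0.091 ]
dish [0.4093 0.2629 0.0046]
jar [ 0.6068 -0.1768  0.0764]
cup [0.5175 0.2948 0.0066]
pl 592 [0.40543829 0.082863   0.13567015] [0.47196318 0.16389118 0.14637841] [0.43402439 0.12475074 0.14124903]
pm 592 [ 0.42777789 -0.02125243  0.13642807] [0.49432739 0.06122387 0.14672351] [0.45700915 0.02228344 0.14133457]
pr 579 [ 0.45001441 -0.11417879  0.13538511] [ 0.50963806 -0.03938789  0.14665376] [ 0.47961563 -0.07934842  0.14126711]
scene tin [0.6691 0.1661 0.1014]
scene mid [0.6812 0.0708 0.0917]
scene right [ 0.7204 -0.0291  0.115 ]
```

View pics/crop.png

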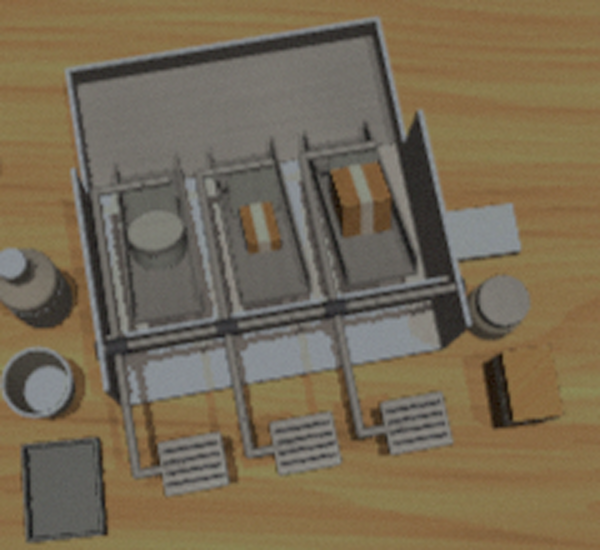

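The crop settles it. The right lane (-y) holds the tall taped carton, whose top measures z≈0.12, so that is the thick one. The middle lane holds the thin, narrow carton (z≈0.096) and the left lane holds the white tin. The blue, pink and yellow discs stand loose outside the dispenser and stay untouched. The plates measure z = 0.141, as given, and left to right are 208 mm apart against a nominal 210. The dispenser yaw is about +12°. I'll start with the right plate at (0.477, -0.081).

Emit:
{"name": "jog_arm", "arguments": {"rotation": [[0,0,25],[0,0,25],[0,0,25],[0,0,25],[0,0,25],[0,0,25],[0,0,25],[0,0,25],[0,0,25],[0,0,25],[0,0,25],[0,0,25],[0,0,25],[0,0,25],[0,0,25],[0,0,25],[0,0,25],[0,0,25],[0,0,25],[0,0,25]], "travel": [[330,-714,0],[330,-714,0],[330,-714,0],[330,-714,0],[330,-714,0],[330,-714,0],[330,-714,0],[330,-714,0],[330,-714,0],[330,-714,0],[330,-714,0],[330,-714,0],[330,-714,0],[330,-714,0],[330,-714,0],[330,-714,0],[330,-714,0],[330,-714,0],[330,-714,0],[330,-714,0]], "fingers": [1,1,1,1,1,1,1,1,1,1,1,1,1,1,1,1,1,1,1,1]}}

```text
time_s: 1.87
tcp_pos: [0.4777, -0.0862, 0.2307]
eef_rot: [0.0, -0.102, 0.995, -0.002]
ft_force: [-0.6, 0.1, 0.4]
opening: -0.0
```

Emit:
{"name": "jog_arm", "arguments": {"rotation": [[0,0,0],[0,0,0],[0,0,0],[0,0,0],[0,0,0]], "travel": [[0,5,-25],[0,5,-50],[0,5,-71],[0,5,-71],[0,5,-71]], "fingers": [1,1,1,1,1]}}

```text
time_s: 2.28
tcp_pos: [0.4768, -0.0805, 0.159]
eef_rot: [-0.001, -0.102, 0.995, -0.001]
ft_force: [0.1, -1.1, 0.9]
opening: -0.0003
```

Run:
```python
from h import *
o=telemetry.get_obs();print(o['tcp_pos'],o['ft_force'])
w=snap('wrist','w1')[0]; s=snap('scene','sc2')[0]
c=cv2.resize(s[100:300,120:387],(560,420),interpolation=cv2.INTER_CUBIC)
cv2.imwrite('pics/v2.png',cv2.resize(np.hstack([w,c]),(800,300)))
```

```text
[ 0.47683405 -0.08053039  0.15895847] [ 0.0989053  -1.06554269  0.86437518]
```

View pics/v2.png

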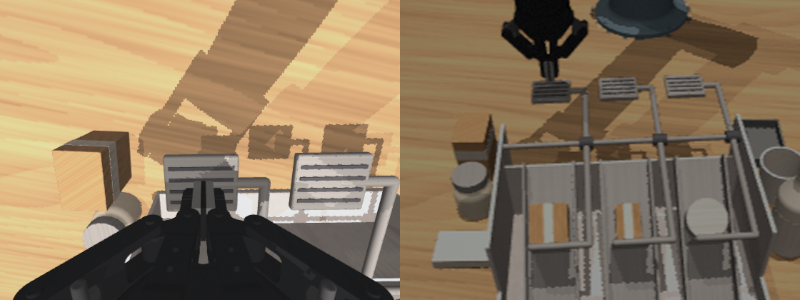

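The fingertips are centred over the right plate (wrist view at about (203,185), plate spanning 163–238), and the gripper body clears everything. Pressing now.

Emit:
{"name": "jog_arm", "arguments": {"rotation": [[0,0,0],[0,0,0],[0,0,0],[0,0,0],[0,0,0],[0,0,0],[0,0,0],[0,0,0]], "travel": [[0,0,-10],[0,0,-18],[1,0,-26],[2,0,-34],[4,1,-42],[6,1,-50],[8,2,-55],[8,2,-55]], "fingers": [1,1,1,1,1,1,1,1]}}

```text
time_s: 3.05
tcp_pos: [0.4862, -0.0792, 0.1049]
eef_rot: [0.0, -0.102, 0.995, -0.002]
ft_force: [-2.8, -1.8, 3.9]
opening: -0.0002
```

Emit:
{"name": "jog_arm", "arguments": {"rotation": [[0,0,0],[0,0,0],[0,0,0],[0,0,0]], "travel": [[0,0,-2],[0,0,-4],[0,0,-4],[0,0,-4]], "fingers": [1,1,1,1]}}

```text
time_s: 3.38
tcp_pos: [0.487, -0.0791, 0.1016]
eef_rot: [0.001, -0.102, 0.995, -0.002]
ft_force: [0.2, 0.6, 4.4]
opening: -0.0001
```

Run:
```python
from h import *
s=snap('scene','sc3')[0]; t=snap('top','top3')[0]
cv2.imwrite('pics/v3.png',np.hstack([cv2.resize(s[100:400,120:420],(400,400)),cv2.resize(t[90:310,180:400],(400,400))]))
o=telemetry.get_obs();print(o['tcp_pos'],o['ft_force'])
```

```text
[ 0.48698518 -0.07917195  0.10164491] [0.99193458 1.27134776 4.66666056]
```

View pics/v3.png

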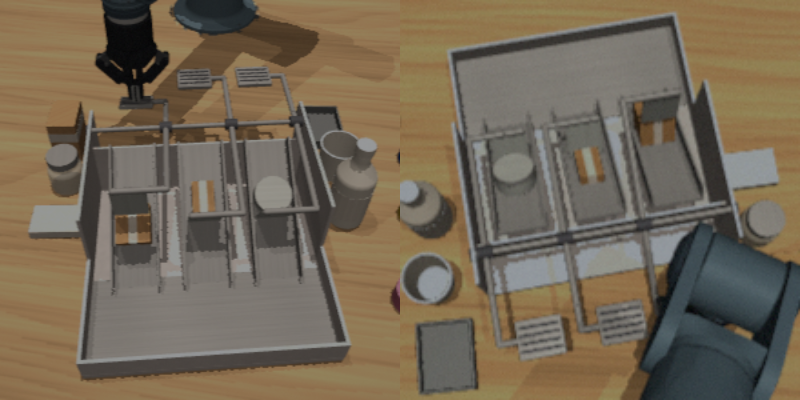

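The right gate is up and the carton (scene crop ~(133,228)) has started to slide under it. The force is only 4.7 N, so the lever isn't at its stop yet. I'll press a little deeper and hold.

Emit:
{"name": "jog_arm", "arguments": {"rotation": [[0,0,0],[0,0,0],[0,0,0],[0,0,0],[0,0,0],[0,0,0]], "travel": [[0,0,-2],[0,0,-3],[0,0,-3],[0,0,-3],[0,0,-3],[0,0,-3]], "fingers": [1,1,1,1,1,1]}}

```text
time_s: 3.98
tcp_pos: [0.4872, -0.0793, 0.0988]
eef_rot: [0.002, -0.102, 0.995, -0.002]
ft_force: [1.3, 1.1, 4.9]
opening: -0.0001
```

Run:
```python
from h import *
s=snap('scene','sc4')[0]; t=snap('top','top4')[0]
cv2.imwrite('pics/v4.png',np.hstack([cv2.resize(s[100:400,120:420],(400,400)),cv2.resize(t[90:310,180:400],(400,400))]))
```

```text
(no output)
```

View pics/v4.png

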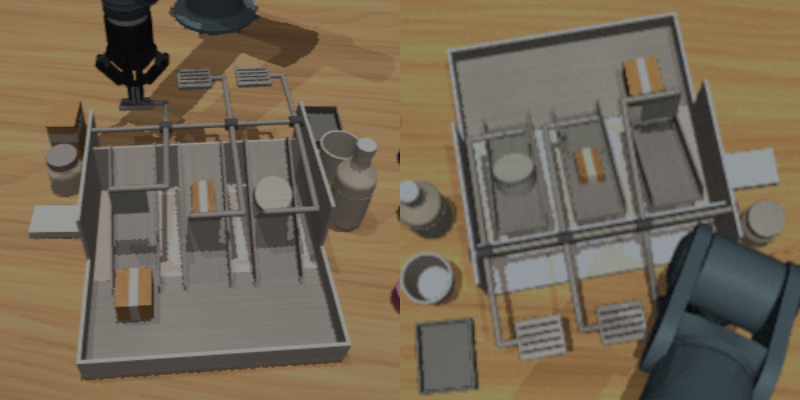

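The thick carton is out in the tray (scene crop ~(133,293)). I'll hold briefly, release slowly, and move high over to the left plate.

Emit:
{"name": "jog_arm", "arguments": {"rotation": [[0,0,0],[0,0,0],[0,0,0],[0,0,0],[0,0,0],[0,0,0],[0,0,0],[0,0,0],[0,0,0],[0,0,0],[0,0,0],[0,0,0],[0,0,0],[0,0,0],[0,0,0],[0,0,0],[0,0,0],[0,0,0],[0,0,0],[0,0,0]], "travel": [[0,0,0],[0,0,0],[0,0,0],[-2,0,8],[-4,0,16],[-6,0,24],[-8,0,32],[-10,0,40],[-10,0,50],[-10,0,65],[-10,0,86],[-10,0,86],[-18,40,86],[-26,80,86],[-34,120,86],[-44,160,86],[-53,203,86],[-53,203,86],[-53,203,70],[-53,203,60]], "fingers": [1,1,1,1,1,1,1,1,1,1,1,1,1,1,1,1,1,1,1,1]}}

```text
time_s: 5.75
tcp_pos: [0.4331, 0.1246, 0.1575]
eef_rot: [0.001, -0.103, 0.995, -0.002]
ft_force: [0.7, -0.4, 0.1]
opening: -0.0
```

Run:
```python
from h import *
o=telemetry.get_obs();print(o['tcp_pos'],o['ft_force'])
w=snap('wrist','w5')[0]; s=snap('scene','sc5')[0]
cv2.imwrite('pics/v5.png',np.hstack([cv2.resize(s[100:400,120:420],(400,400)),cv2.resize(w,(400,300))[[*range(300)]+[299]*100]]))
```

```text
[0.43313114 0.12456991 0.15750612] [ 0.67417288 -0.4394091   0.05847629]
```

View pics/v5.png

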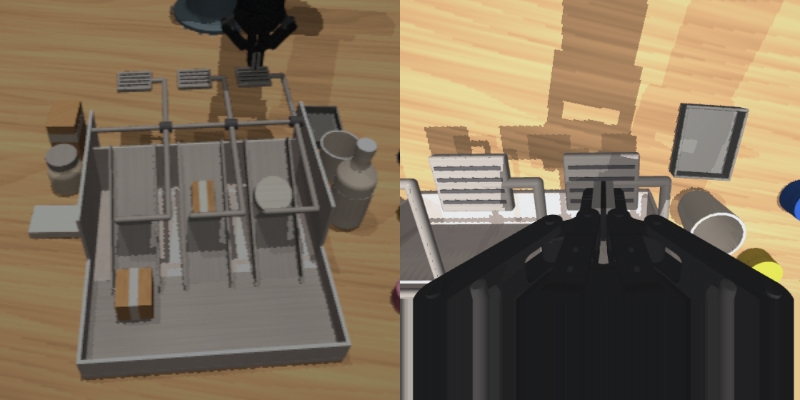

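The right lever is back up and its gate is shut, with the carton lying still in the tray. The fingers are centred over the left plate (wrist panel ~(603,185), plate spanning 563–640). Pressing.

Emit:
{"name": "jog_arm", "arguments": {"rotation": [[0,0,0],[0,0,0],[0,0,0],[0,0,0],[0,0,0],[0,0,0],[0,0,0],[0,0,0],[0,0,0],[0,0,0],[0,0,0],[0,0,0],[0,0,0],[0,0,0]], "travel": [[0,0,-10],[0,0,-17],[1,0,-25],[2,0,-33],[4,1,-41],[6,1,-49],[9,2,-54],[10,2,-58],[10,2,-59],[10,2,-59],[10,2,-59],[10,2,-59],[10,2,-59],[10,2,-59]], "fingers": [1,1,1,1,1,1,1,1,1,1,1,1,1,1]}}

```text
time_s: 7.02
tcp_pos: [0.442, 0.1256, 0.0972]
eef_rot: [-0.001, -0.102, 0.995, -0.002]
ft_force: [-4.5, -0.7, 2.7]
opening: -0.0002
```

Run:
```python
from h import *
s=snap('scene','sc6')[0]
cv2.imwrite('pics/v6.png',cv2.resize(s[100:400,120:420],(500,500)))
```

```text
(no output)
```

View pics/v6.png

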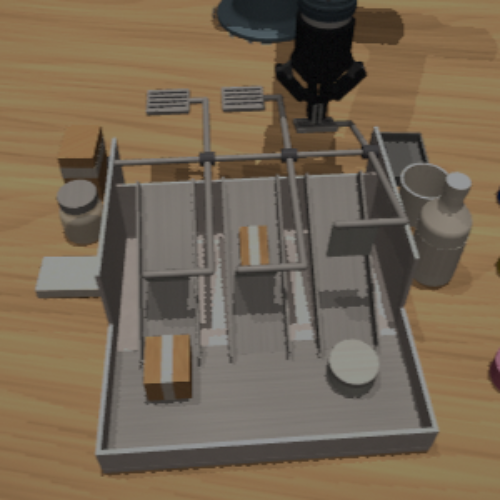

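The tin is in the tray too (~(353,365)). I'll hold briefly, release slowly and back off upward, toward the robot.

Emit:
{"name": "jog_arm", "arguments": {"rotation": [[0,0,0],[0,0,0],[0,0,0],[0,0,0],[0,0,0],[0,0,0],[0,0,0],[0,0,0],[0,0,0],[0,0,0],[0,0,0],[0,0,0],[0,0,0],[0,0,0],[0,0,0],[0,0,0],[0,0,0],[0,0,0]], "travel": [[0,0,0],[0,0,0],[0,0,0],[-2,0,8],[-4,0,16],[-6,0,24],[-8,0,32],[-10,0,40],[-10,0,50],[-10,0,65],[-10,0,100],[-10,0,140],[-10,0,160],[-10,0,160],[-10,0,160],[-10,0,160],[-10,0,160],[-10,0,160]], "fingers": [1,1,1,1,1,1,1,1,1,1,1,1,1,1,1,1,1,1]}}

```text
time_s: 8.57
tcp_pos: [0.4311, 0.1256, 0.2555]
eef_rot: [-0.003, -0.102, 0.995, -0.002]
ft_force: [0.7, -0.1, -0.6]
opening: 0.0001
```

Run:
```python
from h import *
s=snap('scene','sc7')[0]; t=snap('top','top7')[0]
o=telemetry.get_obs();print(o['time_s'],o['tcp_pos'],o['dq'].round(3),o['ft_force'])
cv2.imwrite('pics/v7.png',np.hstack([cv2.resize(s[100:400,120:420],(400,400)),cv2.resize(t[90:310,180:400],(400,400))]))
A,B=[cv2.absdiff(cv2.imread(f'pics/{n}.png'),s).max(2) for n in('sc1','sc5')]
P=cloud('sc7');Pb=cloud('sc5')
# thick carton and tin top faces: heights now, and earlier
for n,u,v in [('carton',220,312),('tin',332,317)]: print(n,pt('sc7',u,v),pt('sc6',u,v))
```

```text
8.6667 [0.43144461 0.12557391 0.25603457] [-0.001 -0.003 -0.008 -0.     0.001  0.   ] [-0.35074154 -0.28687105 -0.0147648 ]
carton [ 0.8222 -0.0048  0.0611] [ 0.8223 -0.0048  0.0614]
tin [0.7911 0.2013 0.0436] [0.7912 0.2013 0.0438]
```

View pics/v7.png

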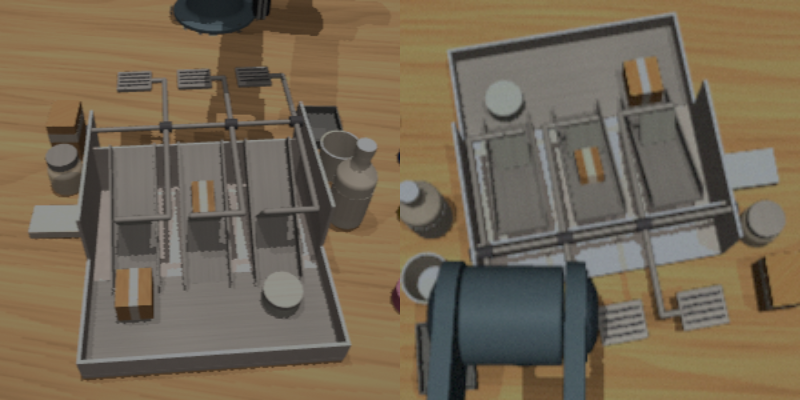

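All three gates are shut and all three levers level. The carton's top is at 0.061 m (14+45 = 59 mm expected) and the tin's at 0.044 m (14+30), so both lie flat on the tray floor and at rest. The thin carton is still behind its gate.

```bash
python3 -c "
from cell import robot; print(robot.hand_in())"
```

```text
the job is handed in; nothing more can be done
None
```

The job is done and handed in at about 8.7 s, well under the 38 s limit. I pressed the right lane's lever first for the thick carton, then the left lane's for the round tin, using closed fingertips on the plates only.

- **Goods:** The thick carton and the tin lie flat and still in the tray. Their tops measure 61 mm and 44 mm, against 59 mm and 44 mm expected. The thin carton is still in the middle lane behind its gate.
- **Levers and gates:** In the last pictures all three levers are back up and all gates are shut. The force readings while pressing stayed around 5 N.
- **Bystanders:** The arm came near nothing else, and every loose item visible in the last pictures looks to be where it started. In the last top view the arm hid most of the coin dish and part of the cup, but both were visible in the scene camera. I did not measure their positions again.

No check failed or disagreed. The first press needed two small extra pushes before the carton slid clear.

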